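Lock out the drying pot and pack it with handle blanks

ROBOT

A 6-joint arm with a two-finger parallel gripper is mounted at the origin on the work surface. World frame = base frame: x ahead of the robot, y to its left, z up, the work surface at z = 0. Lengths are in m, angles in degrees, forces in N, time in s.
With the tool pointing down it reaches from about 0.4 to 0.825 m from the base axis. Payload 7 kg.
Tool frame: the origin (TCP) lies on the front face of the gripper's body, between the roots of the fingers; the fingertips stand 66 mm ahead of it and the grasp point (between the pads) lies 47 mm ahead of it; z points along the fingers, y is the line along which they close (so a half turn about z gives the same grasp; the last joint's range is limited). The gripper opens to 88 mm and grips with 3 to 60 N. Pads are 19 mm wide; open, the fingers measure 130 mm over their backs; the gripper's body (78 mm by 193 mm) begins 47 mm behind the grasp point.
Start: joints at [-54.941, 20.546, 0.682, 0, -70.136, -16.507], TCP at [0.215, -0.64, 0.292] pointing down, gripper open.
Joint ranges: [-176.03, 176.03], [-82.01, 121.73], [-58.28, 71.71], [-173.87, 95.51], [-174.79, -0.11], [-173.66, 173.66]. Speed limits (degrees/s): [136.94, 136.94, 172.46, 180, 180, 180].

INTERFACE

Orientations are given as [roll, pitch, yaw] about the fixed x, y, z axes, in that order (R = Rz(yaw) Ry(pitch) Rx(roll)).
In Python, from plant import ctrl gives the robot as it stands.
- The arm moves only by the tool send_rows, never from a script. Its argument "deltas" is a list of rows, each a list of 2 entries, a list of its own where there are three numbers: the shift along the tool's x, y, z each as a share of 800 mm, from -1 to 1, then the turn about the tool's z as a share of 90 degrees, from -1 to 1. A call has exactly 5 rows; each row is the pose to reach, as a shift and turn from the pose commanded when the call began, along the tool's axes at that moment; what a row does not reach only later rows make up. A row lasts 1/12 s, in which the tool goes at most 41.7 mm and 7.16 degrees, less where a joint would pass 70% of its speed; a pose out of reach is approached as far as the arm can. A call with a number of a shift or a turn outside -1 to 1 is refused whole. A call with a gripper value outside its range is refused whole. "gripper" is the opening, from 0 (shut) to 1 (fully open), set as the call begins (left out, the last holds). The fingers move at their own pace and stop on an object; the grip force is fixed at half the most. Time passes only in rows, so rows that repeat a pose let the fingers close, or fill a call up. It gives the time, the measured TCP pose, the force, the opening and the grip force at its end, in the units of the state.
- ctrl.get_obs(): the state, without advancing time (a new reading comes with each control period).
- ctrl.snapshot(name): name is "scene" or "side" or "wrist"; returns a dict with "color" (400x640x3 uint8, red, green, blue), "vertical_fov" (degrees; the focal length in pixels is half the picture's height over the tangent of half this angle, whatever the lens; pixels are square), "cx", "cy" (the principal point, pixels), "rvec" (rotation vector, rad) and "tvec" (3), from world to camera coordinates, as OpenCV has them. Camera axes: x right, y down, z forward; pixel columns grow to the right and rows downward; lengths in m; the calibration is good to about 2 mm. A picture is of the moment at which its call begins. There is no depth.
- ctrl.close_job(): hands the job in; it is judged then, once.
Trained networks look in a picture, given as the dict that the camera call returned (one of the last four; its "shot" number tells which), for a name from the list of things; names that differ only in an ending like _2 or _b are one class to them, and where a whole thing is asked for, a point or a joint stands for the part that bears it (a point fixed in the world has none). Each returns a list of dicts, best first, with "conf" (0 to 1); they miss things now and then, are a little off and sometimes report something else, mostly with a low value. They report only what shows in the picture. A call takes as long as a camera call. They do not tell look-alikes from the thing itself.
- ctrl.boxes_of(picture, thing): "xy" ([column, row] as shares, 0 to 1, of the picture: columns of its width, rows of its height, amid what is visible of it).
- ctrl.cut_out(picture, thing): "pixels" (400x640 bool, what is visible of it) and "xy" ([column, row] as shares, 0 to 1, of the picture: columns of its width, rows of its height, amid what is visible of it).
The state is a dict: "clock": time; "joint_pos": joint angles; "qvel": joint speeds; "tau": joint torques, N m; "tool_pos": TCP position; "orientation": TCP orientation; "force": force on the tool from outside, world axes, zero at the start; "moment": the same for the moment, N m; "opening": finger opening in m; "gripper_force": force on a finger pad.
Only numpy, scipy, OpenCV 4.12 (cv2) and the standard library are available. Lean on these libraries where they do the work, as an engineer would, in place of code of your own. Each camera call takes 0.05 s, during which the arm holds its last target. There are 200 camera calls.

TASK

Make the drying pot safe before loading it: turn the red isolator handle to off (a quarter turn anticlockwise seen from above, to its stop), then swing the orange-tabbed lockout hasp right out from the isolator box. Then slide the dark (near-black) blank that stands out of place in the pot into the middle of the pot, keeping it upright and on the pot floor, and last lower (do not drop) the two pale spare blanks from the bench, tenon up, into the two places left beside it, so that all seven stand upright on the floor of the pot, one in the middle and six round it. Leave the jar, the can and the screwdriver where they are, and tip over nothing.

Things in the scene. Friction and masses are not known exactly. Their poses are not given: they have to be found in the camera images.
- isolator: Fixed grey isolator box, 150 (x) x 180 (y) x 60 mm high, on the bench; origin at the centre of its underside, z up. It carries the handle and the hasp on its flat top.
- handle (a joint): Angle of the red isolator handle about its upright pivot, rad: 0 = on (lever points along the box's +x), 1.571 = off, at its stop (lever points along the box's +y); it grows anticlockwise seen from above. Starts on, within 0.15. Stays where it is left; needs about 0.25 N m to turn, easily done by pushing the lever sideways. Off by more than 1.4 counts.
- handle_pivot (a point): On the handle's upright pivot axis at the level of the box top (60 mm above the bench). The hub round it is 44 mm in diameter and 36 mm tall.
- handle_tip (a point): Middle of the end face of the red lever, 80 mm from the pivot axis, 23 mm above the box top. The lever is a bar 18 mm wide and 26 mm tall (from 10 to 36 mm above the box top), running straight out from the hub.
- hasp (a joint): Angle of the lockout hasp about its upright pivot, rad: 0 = folded in along the box's -y edge (pointing along the box's +x), 1.571 = right out at its stop (pointing along the box's -y); it grows clockwise seen from above. Starts within 0.12 of folded in. Stays where it is left; needs about 0.1 N m. More than 1.3 counts as out.
- hasp_pivot (a point): On the hasp's upright pivot axis at the level of the box top (60 mm above the bench).
- hasp_tab (a point): Middle of the top edge of the hasp's upright orange tab, 69 mm from the hasp's pivot axis and 36 mm above the box top. The tab is a plate 26 mm long (along the hasp), 6 mm thick and reaches from the hasp strip (about 6 mm above the box top) to 36 mm above the box top; push its flat face. The strip is steel, 22 mm wide, 4 mm thick.
- pot: Fixed round open steel pot, 164 mm outside diameter, 156 mm inside diameter, 60 mm high, wall 4 mm; origin at the centre of its underside on the bench, z up.
- pot_in (a point): Centre of the pot's flat inner floor, 12 mm above the bench; the rim is 48 mm above it.
- blank_a: Mid-brown wooden handle blank already standing in the pot, one of four that stand side by side against about half of the wall, at about 52 mm from the pot's centre and about 60 degrees apart in the order a, b, c, d anticlockwise: 48 mm diameter and 58 mm tall, with a 24 mm diameter tenon 34 mm tall on top (92 mm overall; underside edge rounded 2 mm), about 90 g; origin at the centre of its underside, z up along its axis. May be nudged but is to stay standing in the pot.
- blank_b: Mid-brown wooden handle blank already standing in the pot, one of four that stand side by side against about half of the wall, at about 52 mm from the pot's centre and about 60 degrees apart in the order a, b, c, d anticlockwise: 48 mm diameter and 58 mm tall, with a 24 mm diameter tenon 34 mm tall on top (92 mm overall; underside edge rounded 2 mm), about 90 g; origin at the centre of its underside, z up along its axis. May be nudged but is to stay standing in the pot.
- blank_c: Mid-brown wooden handle blank already standing in the pot, one of four that stand side by side against about half of the wall, at about 52 mm from the pot's centre and about 60 degrees apart in the order a, b, c, d anticlockwise: 48 mm diameter and 58 mm tall, with a 24 mm diameter tenon 34 mm tall on top (92 mm overall; underside edge rounded 2 mm), about 90 g; origin at the centre of its underside, z up along its axis. May be nudged but is to stay standing in the pot.
- blank_d: Mid-brown wooden handle blank already standing in the pot, one of four that stand side by side against about half of the wall, at about 52 mm from the pot's centre and about 60 degrees apart in the order a, b, c, d anticlockwise: 48 mm diameter and 58 mm tall, with a 24 mm diameter tenon 34 mm tall on top (92 mm overall; underside edge rounded 2 mm), about 90 g; origin at the centre of its underside, z up along its axis. May be nudged but is to stay standing in the pot.
- stray: Near-black (ebony) handle blank standing in the pot 17 to 26 mm off the centre, on the side away from the other four, where it blocks the two empty places: 48 mm diameter and 58 mm tall, with a 24 mm diameter tenon 34 mm tall on top (92 mm overall; underside edge rounded 2 mm), about 90 g; origin at the centre of its underside, z up along its axis. It is to be slid to the middle (within about 10 mm), not lifted more than 10 mm.
- spare_1: Pale spare handle blank standing on the bench to the left of the pot: 48 mm diameter and 58 mm tall, with a 24 mm diameter tenon 34 mm tall on top (92 mm overall; underside edge rounded 2 mm), about 90 g; origin at the centre of its underside, z up along its axis. To go into one of the two empty places in the pot, either one; let go of it only with its underside within 25 mm of the pot floor.
- spare_2: Pale spare handle blank standing on the bench to the left of the pot: 48 mm diameter and 58 mm tall, with a 24 mm diameter tenon 34 mm tall on top (92 mm overall; underside edge rounded 2 mm), about 90 g; origin at the centre of its underside, z up along its axis. To go into one of the two empty places in the pot, either one; let go of it only with its underside within 25 mm of the pot floor.
- glue_jar: Bystander: amber glue jar, 60 mm diameter, 75 mm tall, origin at the centre of its underside. Leave it alone.
- wax_can: Bystander: green wax can, 66 mm diameter, 65 mm tall, origin at the centre of its underside. Leave it alone.
- screwdriver: Bystander: screwdriver, 190 mm long, lying on the bench along its own x. Leave it alone.
Not all that is in view belongs to the job. Leave any turquoise look-alike of the blank_d alone.

How it is judged (in metres and radians):
On the way, in this order (a step that is already met when the one before it is completed fails the run):
1. the isolator handle is turned to off (value of joint handle above 1.4 rad), for 0.2 s.
2. the lockout hasp is swung right out (value of joint hasp above 1.3 rad), for 0.2 s.
3. the stray dark blank stands in the middle of the pot (horizontal distance between stray and pot_in below 0.01 m and z of stray in the frame of pot_in below 0.003 m and angle between stray's own z axis and vertical below 0.06 rad), for 0.2 s.
4. one spare blank stands on the pot floor (((horizontal distance between spare_1 and pot_in below 0.058 m and z of spare_1 in the frame of pot_in below 0.003 m and angle between spare_1's own z axis and vertical below 0.06 rad) or (horizontal distance between spare_2 and pot_in below 0.058 m and z of spare_2 in the frame of pot_in below 0.003 m and angle between spare_2's own z axis and vertical below 0.06 rad))), for 0.2 s.
At the end, for the whole second after the job is handed in: Handle off (more than 1.4 rad), hasp out (more than 1.3 rad); the dark blank within 14 mm of the pot's centre and all seven blanks inside the pot (axis within 58 mm of its centre), standing on its floor (within 3 mm), upright (within 0.06 rad), released and at rest (value of joint handle above 1.4 rad and value of joint hasp above 1.3 rad and horizontal distance between stray and pot_in below 0.014 m and horizontal distance between each of blank_a, blank_b, blank_c, blank_d, stray, spare_1, spare_2 and pot_in below 0.058 m and z of each of blank_a, blank_b, blank_c, blank_d, stray, spare_1, spare_2 in the frame of pot_in below 0.003 m and angle between each of blank_a, blank_b, blank_c, blank_d, stray, spare_1, spare_2's own z axis and vertical below 0.06 rad and linear speed of each of blank_a, blank_b, blank_c, blank_d, stray, spare_1, spare_2 below 0.02 m/s); the robot touches nothing.
It fails at once if a jar, can or screwdriver was moved more than 20 mm (distance of any of glue_jar, wax_can, screwdriver from where it was at the start of the episode above 0.02 m).
It fails at once if a blank was tipped more than 0.4 rad (angle between any of blank_a, blank_b, blank_c, blank_d, stray, spare_1, spare_2's own z axis and vertical above 0.4 rad).
It fails at once if the dark blank was lifted more than 10 mm off the pot floor instead of slid (z of stray in the frame of pot_in above 0.01 m).
It fails at once if a spare blank was dropped into the pot: let go more than 25 mm above the pot floor ((horizontal distance between spare_1 and pot_in below 0.075 m and z of spare_1 in the frame of pot_in above 0.025 m and contact force between spare_1 and the fingers below 0.02 N) or (horizontal distance between spare_2 and pot_in below 0.075 m and z of spare_2 in the frame of pot_in above 0.025 m and contact force between spare_2 and the fingers below 0.02 N)).
It also fails if it takes over 72 s, if anything falls off the work surface, if the arm or the gripper's body presses on something with over 40 N, if the wrist force passes 120 N, or if a joint passes its speed limit or range.

## Working session

There is one attempt and no reset: what is moved stays moved. The work goes in short steps, Python scripts to look and compute and a tool call to move; the robot and the scene stay as the last step left them, time stands still between calls to the robot, and variables do not carry over. Pictures are saved under pics/ and viewed, at most 10 in all, crops included, and the job is handed in when it is done.

Besides the shell and the picture viewer there is one more tool, called after ">>>" by a JSON object that holds its "method" and its "body". send_rows: Moves the arm, as the interface text tells. Shift numbers are shares of 800 mm and turn numbers shares of 90 degrees, none past 1 either way. Its arguments: {"type":"object","properties":{"deltas":{"type":"array","items":{"type":"array"}},"gripper":{"type":"number"}},"required":["deltas"]}

```bash
mkdir -p pics; ls; cat > h.py <<'E'
import numpy as np, cv2
from plant import ctrl
def K(p):
    f=200/np.tan(np.radians(p["vertical_fov"])/2); return np.array([[f,0,p["cx"]],[0,f,p["cy"]],[0,0,1.]])
def ray(p,uv):
    R=cv2.Rodrigues(np.array(p["rvec"],float))[0]; t=np.array(p["tvec"],float).ravel()
    return -R.T@t, R.T@np.linalg.inv(K(p))@np.array([uv[0],uv[1],1.])
def atz(p,uv,z):
    c,d=ray(p,uv); return c+d*(z-c[2])/d[2]
def proj(p,X):
    return cv2.projectPoints(np.array(X,float).reshape(-1,3),np.array(p["rvec"],float),np.array(p["tvec"],float),K(p),None)[0].reshape(-1,2)
def tri(obs):
    A=np.zeros((3,3));b=np.zeros(3)
    for p,uv in obs:
        c,d=ray(p,uv);d=d/np.linalg.norm(d);M=np.eye(3)-np.outer(d,d);A+=M;b+=M@c
    return np.linalg.solve(A,b)
def save(p,n): cv2.imwrite("pics/"+n,p["color"][:,:,::-1])
E
python3 - <<'E'
from h import *
np.set_printoptions(precision=3,suppress=True)
o=ctrl.get_obs();print({k:o[k] for k in("clock","tool_pos","orientation","opening")})
P={}
for n in("scene","side","wrist"):
    p=ctrl.snapshot(n);P[n]=p;print(n,{k:p[k] for k in p if k!="color"}, ray(p,(320,200)))
    if n!="wrist":
        for t in("handle_pivot","handle_tip","hasp_pivot","hasp_tab","pot","pot_in","blank_a","stray","spare_1","glue_jar","wax_can","screwdriver"):
            for r in ctrl.boxes_of(p,t): print(t,round(r["conf"],2),np.round(np.array(r["xy"])*[640,400],1))
cv2.imwrite("pics/a.png",P["scene"]["color"][:,:,::-1]);cv2.imwrite("pics/b.png",P["side"]["color"][:,:,::-1])
E
```

```text
pics
{'clock': 0.0, 'tool_pos': array([ 0.215, -0.64 ,  0.291]), 'orientation': array([ 179.908,   -0.008, -161.453]), 'opening': 0.08801960491592538}
scene {'vertical_fov': 45.87572959551307, 'cx': 310.15753232342956, 'cy': 203.2992285156809, 'rvec': array([ 1.039,  2.302, -1.126]), 'tvec': array([ 0.39 , -0.212,  1.741]), 'shot': 1} (array([1.399, 0.691, 0.89 ]), array([-0.618, -0.503, -0.604]))
handle_pivot 0.63 [264.3 179.9]
handle_pivot 0.62 [265.5 171.6]
handle_tip 0.73 [266.9 176. ]
handle_tip 0.5 [331.2 224.9]
hasp_pivot 0.95 [264.7 180. ]
hasp_tab 0.6 [242.9 163.2]
pot 0.68 [328.7 234.1]
pot_in 0.91 [327.  234.1]
blank_a 0.78 [362.4 263.7]
blank_a 0.68 [347.1 219.8]
blank_a 0.67 [330.4 227.4]
blank_a 0.62 [333.8 277.7]
blank_a 0.5 [314.2 205.1]
stray 0.72 [411.4 268.3]
stray 0.67 [264.4 173.5]
stray 0.55 [335.6 209. ]
stray 0.54 [328.5 233.2]
spare_1 0.98 [411.7 268. ]
spare_1 0.66 [448.9 242.4]
glue_jar 0.67 [293.3 263. ]
wax_can 0.64 [246.9 235.8]
screwdriver 0.96 [380.4 311.8]
side {'vertical_fov': 43.275639928650804, 'cx': 320.8285608530017, 'cy': 195.0041564462005, 'rve
[... 460 characters left out ...]
3.9]
blank_a 0.81 [289.7 258. ]
blank_a 0.65 [331.5 194.8]
blank_a 0.64 [334.7 222.8]
blank_a 0.63 [322.4 200.7]
stray 0.52 [348.5 215.5]
spare_1 0.95 [375.1 313.8]
spare_1 0.89 [303.8 298.3]
spare_1 0.64 [315.3 214.3]
glue_jar 0.68 [250.1 214. ]
glue_jar 0.62 [303.1 296.7]
glue_jar 0.33 [354.  153.1]
wax_can 0.94 [271.9 181.9]
wax_can 0.49 [362.6 165.7]
screwdriver 0.74 [332.9 196.8]
screwdriver 0.7 [239.  294.6]
screwdriver 0.18 [353.6 142. ]
wrist {'vertical_fov': 66.8966192743909, 'cx': 319.0191011671283, 'cy': 200.65707677860067, 'rvec': array([-1.725, -2.396, -0.35 ]), 'tvec': array([ 0.675, -0.037,  0.391]), 'shot': 3} (array([ 0.142, -0.665,  0.385]), array([ 0.268,  0.094, -0.959]))
```

```bash
python3 - <<'E'
import cv2
a=cv2.imread("pics/a.png")[120:340,190:490];b=cv2.imread("pics/b.png")[110:350,200:420]
cv2.imwrite("pics/c.png",cv2.resize(a,(795,583),interpolation=3));cv2.imwrite("pics/d.png",cv2.resize(b,(550,600),interpolation=3))
E
```

```text
(no output)
```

View pics/c.png

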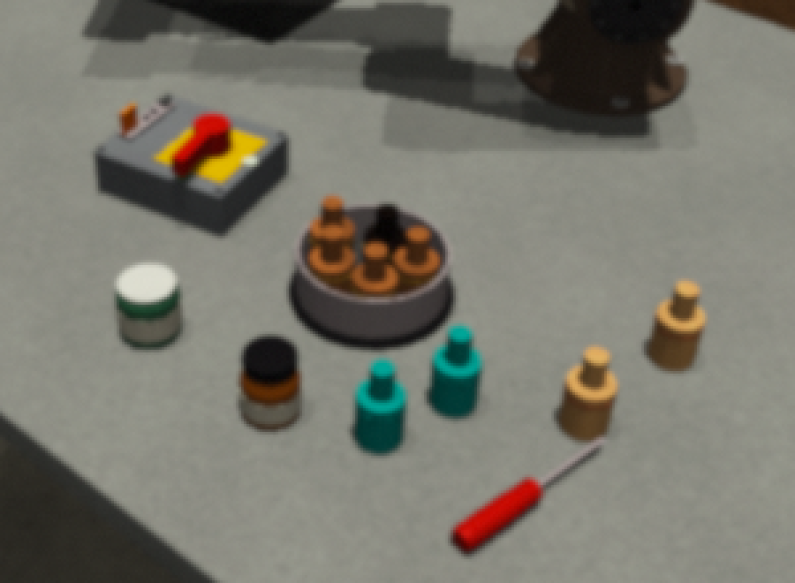

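View pics/d.png

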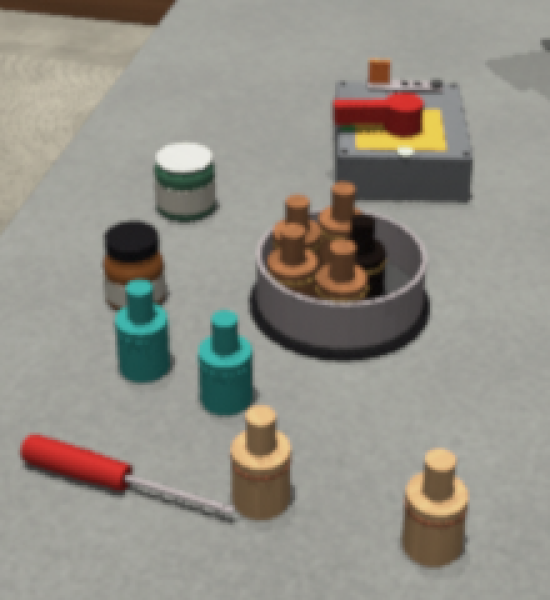

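The scene view has the isolator at about (265,175) px, with the handle tip at (259,181) and the orange tab at (239,161). The pot is at (329,234).

What could be taken for the things I want (scene px):
- **Dark blank:** the only near-black blank has its tenon at (336,200).
- **Brown blanks:** the four stand at about (315,197), (316,206), (332,214) and (347,210).
- **Pale spares:** these are at (449,229) and (414,254), and are my choice.
- **Turquoise look-alikes:** these are at (334,262) and (363,248), and I will leave them alone.
- **Jar, can and screwdriver:** these are at about (292,263), (246,235) and (380,312).

```bash
cat > m.py <<'E'
from h import *
import pickle
np.set_printoptions(precision=4,suppress=True)
a=ctrl.snapshot("scene");b=ctrl.snapshot("side")
pts=dict(hub=((212,122),(404,101),.096),tip=((180,164),(334,105),.09),tab=((129,108),(379,62),.096),hpiv=((166,101),(437,84),.066),
stray=((388,212),(363,222),.104),b1=((332,204),(343,190),.104),b2=((333,240),(297,202),.104),b3=((376,250),(291,231),.104),b4=((417,235),(343,246),.104),
s1=((686,288),(440,459),.092),s2=((595,355),(261,415),.092),jar=((270,353),(132,242),.075),can=((148,282),(185,157),.065),sd=((465,535),(35,448),.015))
for k,(u,v,z) in pts.items():
    u=(u[0]/2.65+190,u[1]/2.65+120);v=(v[0]/2.5+200,v[1]/2.5+110)
    print(k,tri([(a,u),(b,v)]),"at z",z,atz(a,u,z)[:2],atz(b,v,z)[:2])
E
python3 m.py
```

```text
hub [ 0.5537 -0.2005  0.0935] at z 0.096 [ 0.5583 -0.1954] [ 0.553  -0.1991]
tip [ 0.6299 -0.1757  0.0886] at z 0.09 [ 0.636  -0.1682] [ 0.6293 -0.1821]
tab [ 0.597  -0.2953  0.0922] at z 0.096 [ 0.6022 -0.2889] [ 0.5959 -0.2901]
hpiv [ 0.5274 -0.3084  0.0645] at z 0.066 [ 0.5309 -0.3041] [ 0.5269 -0.309 ]
stray [0.5559 0.0622 0.0977] at z 0.104 [0.5654 0.07  ] [0.5542 0.0675]
b1 [0.5848 0.0095 0.0977] at z 0.104 [0.5937 0.0176] [0.583  0.0157]
b2 [0.6252 0.0446 0.0958] at z 0.104 [0.639  0.0578] [0.6221 0.0477]
b3 [0.6179 0.0963 0.101 ] at z 0.104 [0.6225 0.1003] [0.6169 0.0982]
b4 [0.567  0.1087 0.0987] at z 0.104 [0.5759 0.116 ] [0.5653 0.1113]
s1 [0.4472 0.3522 0.0882] at z 0.092 [0.4536 0.3553] [0.4465 0.3538]
s2 [0.5892 0.3346 0.0875] at z 0.092 [0.5956 0.3383] [0.5877 0.337 ]
jar [0.774  0.0961 0.0664] at z 0.075 [0.7797 0.1012] [0.7695 0.1095]
can [ 0.7733 -0.0755  0.0609] at z 0.065 [ 0.7784 -0.0687] [ 0.7713 -0.073 ]
sd [0.784  0.3346 0.0111] at z 0.015 [0.7882 0.3381] [0.7819 0.336 ]
```

>>> {"method": "send_rows", "body": {"deltas": [[[-0.64,0.56,-0.14],-0.9],[[-0.64,0.56,-0.14],-0.9],[[-0.64,0.56,-0.14],-0.9],[[-0.64,0.56,-0.14],-0.9],[[-0.64,0.56,-0.14],-0.9]], "gripper": 0}}

```text
clock: 1.87
tool_pos: [0.3188, -0.4608, 0.3264]
orientation: [-180.0, -0.0, -125.3]
force: [1.2, 0.7, 0.7]
opening: 0.0595
gripper_force: 0.0
```

>>> {"method": "send_rows", "body": {"deltas": [[[-0.594,0.051,-0.093],-0.5],[[-0.594,0.051,-0.093],-0.5],[[-0.594,0.051,-0.093],-0.5],[[-0.594,0.051,-0.093],-0.5],[[-0.594,0.051,-0.093],-0.5]]}}

```text
clock: 2.28
tool_pos: [0.424, -0.2835, 0.3589]
orientation: [-179.9, -0.0, -89.5]
force: [1.3, -0.7, -0.7]
opening: 0.0265
gripper_force: 0.0
```

>>> {"method": "send_rows", "body": {"deltas": [[[-0.29,-0.174,-0.053],-0.105],[[-0.29,-0.174,-0.053],-0.105],[[-0.29,-0.174,-0.053],-0.105],[[-0.29,-0.174,-0.053],-0.105],[[-0.29,-0.174,-0.053],-0.105]]}}

```text
clock: 2.7
tool_pos: [0.5294, -0.1066, 0.3912]
orientation: [-179.9, -0.0, -80.4]
force: [0.9, -0.7, -1.0]
opening: 0.0008
gripper_force: 0.0
```

```bash
python3 - <<'E'
from h import *
import pickle
o=ctrl.get_obs();print(o["tool_pos"],o["orientation"],o["joint_pos"],o["clock"])
p=ctrl.snapshot("wrist");pickle.dump(p,open("w1.pkl","wb"));save(p,"w1.png");print(ray(p,(320,200)))
E
```

```text
[ 0.52939215 -0.10658551  0.39124112] [-1.79936133e+02 -5.15423483e-03 -8.03621056e+01] [ 9.42372315e+00  4.82471802e+00 -6.94984140e+00  5.02228500e-03
 -7.81615545e+01  2.13146509e-01] 2.7
(array([ 0.543404  , -0.18308432,  0.48400655]), array([-0.05030333,  0.28004902, -0.95867478]))
```

View pics/w1.png

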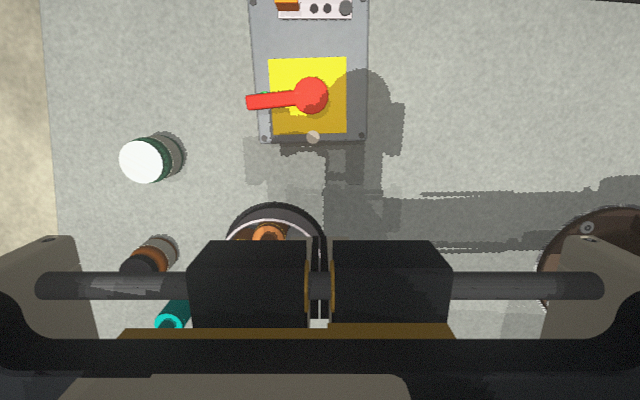

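```bash
python3 - <<'E'
from h import *
import pickle
np.set_printoptions(precision=4,suppress=True)
p=pickle.load(open("w1.pkl","rb"))
for n,u,z in(("hub",(311.5,95),.096),("tip",(247,101.5),.096),("tabtop",(287,4),.096),("hpiv",(345.5,8),.066),("cornerNR",(363,136),.06),("cornerNL",(263,139),.06),("can",(146,161),.065)):
    print(n,atz(p,u,z))
E
```

```text
hub [ 0.5554 -0.1988  0.096 ]
tip [ 0.6317 -0.1784  0.096 ]
tabtop [ 0.5978 -0.2894  0.096 ]
hpiv [ 0.5316 -0.3052  0.066 ]
cornerNR [ 0.4782 -0.1595  0.06  ]
cornerNL [ 0.6133 -0.1326  0.06  ]
can [ 0.7694 -0.0762  0.065 ]
```

>>> {"method": "send_rows", "body": {"deltas": [[[0.166,-0.09,0.312],0],[[0.166,-0.09,0.312],0],[[0.166,-0.09,0.312],0],[[0.166,-0.09,0.312],0],[[0.166,-0.09,0.312],0]]}}

```text
clock: 3.17
tool_pos: [0.5959, -0.1942, 0.2108]
orientation: [-180.0, -0.0, -80.3]
force: [0.6, 0.3, -0.5]
opening: 0.0003
gripper_force: 0.0
```

>>> {"method": "send_rows", "body": {"deltas": [[[0.047,-0.026,0.089],0],[[0.047,-0.026,0.089],0],[[0.047,-0.026,0.089],0],[[0.047,-0.026,0.089],0],[[0.047,-0.026,0.089],0]]}}

```text
clock: 3.58
tool_pos: [0.6225, -0.2273, 0.1413]
orientation: [180.0, -0.0, -80.4]
force: [-0.1, -0.4, -1.4]
opening: 0.0005
gripper_force: 0.0
```

```bash
cat >> h.py <<'E'
def rel(goal, yaw=None):
    "tool-axis shares and turn share from the present pose to world goal"
    o=ctrl.get_obs();d=np.array(goal)-o["tool_pos"];y=np.radians(o["orientation"][2])
    s=np.array([d[0]*np.cos(y)+d[1]*np.sin(y), d[0]*np.sin(y)-d[1]*np.cos(y), -d[2]])/.8
    t=0 if yaw is None else -((yaw-o["orientation"][2]+180)%360-180)/90
    return np.round(s,4),round(t,3),"rows",round(np.linalg.norm(d)/.0417,1)
E
python3 - <<'E'
from h import *
o=ctrl.get_obs();print(o["tool_pos"],o["orientation"],o["force"])
d=o["tool_pos"][:2]-[.5554,-.1988];a=np.radians(9.6);print(d@[np.cos(a),np.sin(a)],d@[-np.sin(a),np.cos(a)])
p=ctrl.snapshot("wrist");save(p,"w2.png")
E
```

```text
[ 0.62248198 -0.22732601  0.14126502] [ 1.79995957e+02 -2.34306451e-02 -8.03823111e+01] [-0.07343816 -0.42067306 -1.39710385]
0.06138531799223029 -0.03931371223790258
```

View pics/w2.png

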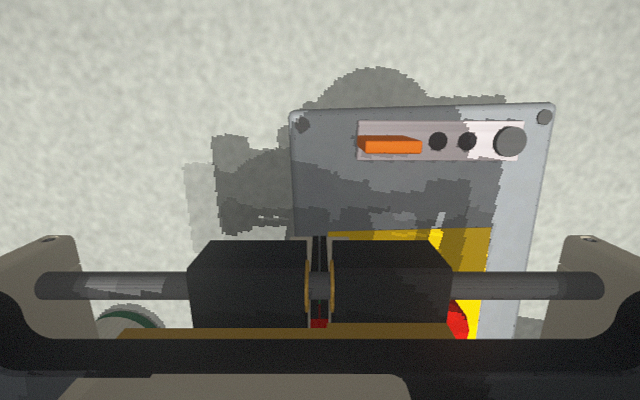

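>>> {"method": "send_rows", "body": {"deltas": [[[-0.026,0,0],0],[[-0.046,0,0],0],[[-0.066,0,0],0],[[-0.084,0.006,0],0],[[-0.1,0.0155,0],0]]}}

```text
clock: 4.05
tool_pos: [0.5988, -0.1499, 0.1449]
orientation: [-179.6, -0.2, -80.3]
force: [3.9, -5.7, 0.5]
opening: 0.0004
gripper_force: 2.8
```

>>> {"method": "send_rows", "body": {"deltas": [[[-0.006,0.0075,0],0],[[-0.011,0.014,0],0],[[-0.015,0.019,0],0],[[-0.017,0.021,0],0],[[-0.017,0.021,0],0]]}}

```text
clock: 4.47
tool_pos: [0.5787, -0.1393, 0.143]
orientation: [-179.8, -0.0, -80.3]
force: [3.4, 0.7, 2.4]
opening: 0.0002
gripper_force: 1.5
```

```bash
python3 - <<'E'
from h import *
p=ctrl.snapshot("side");
o=ctrl.get_obs();print(o["tool_pos"],o["force"])
d=o["tool_pos"][:2]-[.5554,-.1988];a=np.radians(9.6);print(d@[np.cos(a),np.sin(a)],d@[-np.sin(a),np.cos(a)])
save(p,"s1.png")
h=cv2.cvtColor(p["color"],cv2.COLOR_RGB2HSV);m=(h[:,:,1]>170)&((h[:,:,0]<5)|(h[:,:,0]>175))&(h[:,:,2]>60);m[:120]=0;m[220:]=0
n,l,s,c=cv2.connectedComponentsWithStats(m.astype(np.uint8));print(s[1:],c[1:])
E
```

```text
[ 0.57873298 -0.13929763  0.142584  ] [3.07327169 0.32623705 2.89462107]
0.03292935734466705 0.05477788697056161
[[356 149  12  23 177]] [[361.72316384 158.88700565]]
```

>>> {"method": "send_rows", "body": {"deltas": [[[0,0.0025,0],0],[[0,0.005,0],0],[[0,0.0075,0],0],[[0,0.0075,0],0],[[0,0.0075,0],0]]}}

```text
clock: 4.93
tool_pos: [0.5724, -0.1402, 0.1412]
orientation: [-179.9, 0.0, -80.4]
force: [3.7, 3.3, 3.0]
opening: 0.0007
gripper_force: 2.3
```

```bash
python3 - <<'E'
from h import *
p=ctrl.snapshot("side");
h=cv2.cvtColor(p["color"],cv2.COLOR_RGB2HSV);m=(h[:,:,1]>170)&((h[:,:,0]<5)|(h[:,:,0]>175))&(h[:,:,2]>60);m[:120]=0;m[220:]=0
n,l,s,c=cv2.connectedComponentsWithStats(m.astype(np.uint8));print(s[1:],c[1:])
for t in(85,90,95,101,105):
    a=np.radians(t); print(t,proj(p,[.5554+.08*np.cos(a),-.1988+.08*np.sin(a),.083]))
ys,xs=np.where(m);
for r in range(ys.min(),ys.max()+1,2): print(r,xs[ys==r].min(),xs[ys==r].max())
E
```

```text
[[359 150  10  22 135]] [[363.22222222 159.9037037 ]]
85 [[353.6064221  167.85688228]]
90 [[356.16053381 168.21802959]]
95 [[358.75332179 168.46989517]]
101 [[361.88391384 168.62454998]]
105 [[363.96439935 168.63719285]]
150 363 367
152 362 367
154 362 367
156 361 367
158 361 367
160 360 367
162 360 366
164 360 364
166 360 364
168 359 363
170 359 363
```

>>> {"method": "send_rows", "body": {"deltas": [[[0,0.0025,0],0],[[0,0.005,0],0],[[0,0.0075,0],0],[[0,0.0075,0],0],[[0,0.0075,0],0]]}}

```text
clock: 5.4
tool_pos: [0.5696, -0.1405, 0.1415]
orientation: [-179.6, 0.0, -80.3]
force: [13.3, 5.9, -3.7]
opening: 0.0006
gripper_force: 6.7
```

>>> {"method": "send_rows", "body": {"deltas": [[[0.004,-0.0325,0],0],[[0.05,-0.035,0],0],[[0.096,-0.035,0],0],[[0.125,-0.025,0],0],[[0.146,-0.01,0],0]]}}

```text
clock: 5.82
tool_pos: [0.5924, -0.2574, 0.1391]
orientation: [179.8, 0.1, -80.4]
force: [0.2, -0.3, 0.9]
opening: 0.0004
gripper_force: 0.0
```

>>> {"method": "send_rows", "body": {"deltas": [[[0.0225,0.0025,0],0],[[0.045,0.001,0],0],[[0.069,0,0],0],[[0.09,0.0075,0],0],[[0.109,0.0225,0],0]]}}

```text
clock: 6.23
tool_pos: [0.5889, -0.3444, 0.1387]
orientation: [179.8, 0.2, -80.4]
force: [1.3, 3.2, 0.2]
opening: 0.0003
gripper_force: 1.4
```

>>> {"method": "send_rows", "body": {"deltas": [[[0.014,0.0175,0],0],[[0.0225,0.0325,0],0],[[0.026,0.045,0],0],[[0.026,0.05,0],0],[[0.026,0.05,0],0]]}}

```text
clock: 6.65
tool_pos: [0.562, -0.3689, 0.1409]
orientation: [-179.0, -0.1, -80.3]
force: [31.5, 15.0, -18.2]
opening: 0.0003
gripper_force: 15.3
```

```bash
python3 - <<'E'
from h import *
o=ctrl.get_obs();print(o["tool_pos"],o["force"])
d=o["tool_pos"][:2]-[.5554,-.1988];a=np.radians(9.6);print(d@[np.cos(a),np.sin(a)],d@[-np.sin(a),np.cos(a)])
E
```

```text
[ 0.56199195 -0.36888854  0.14089724] [ 31.52805477  15.0129508  -18.17121971]
-0.021865816074472594 -0.16880595683890823
```

>>> {"method": "send_rows", "body": {"deltas": [[[0,-0.03,0],0],[[0,-0.03,-0.05],0],[[0,-0.03,-0.1],0],[[-0.02,-0.03,-0.137],0],[[-0.06,-0.02,-0.137],0]]}}

```text
clock: 7.07
tool_pos: [0.5644, -0.3244, 0.2569]
orientation: [-179.6, -0.4, -80.4]
force: [1.4, 1.2, 1.7]
opening: 0.0003
gripper_force: 0.0
```

```bash
python3 - <<'E'
from h import *
p=ctrl.snapshot("scene");cv2.imwrite("pics/s2.png",cv2.resize(p["color"][130:230,210:330,::-1],(720,600),interpolation=3))
print(rel([.566,.141,.25],-80))
E
```

```text
(array([-0.5649, -0.1028,  0.0051]), np.float64(-0.005), 'rows', np.float64(11.0))
```

View pics/s2.png

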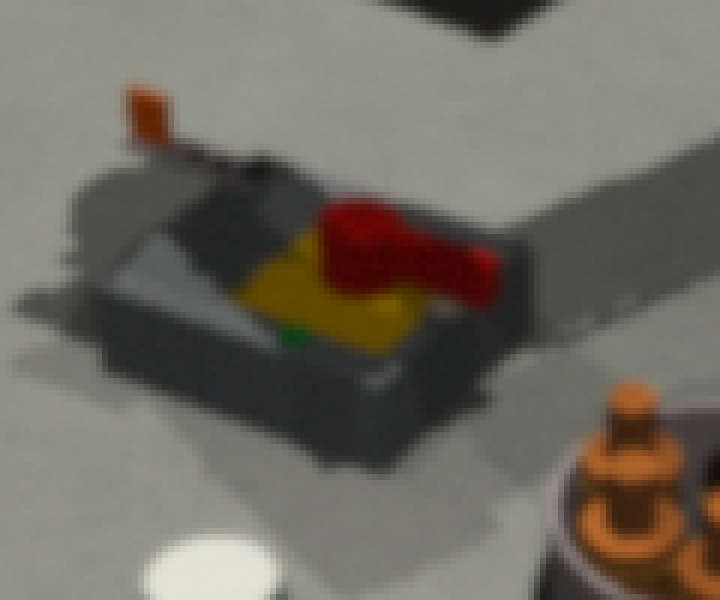

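The handle lever now runs along the box's +y (tip at about (291,176) px) and the hasp sticks straight out past the box edge (tab at about (235,149)). Next I move above the pot.

>>> {"method": "send_rows", "body": {"deltas": [[[-0.56,-0.1,0.005],0],[[-0.56,-0.1,0.005],0],[[-0.56,-0.1,0.005],0],[[-0.56,-0.1,0.005],0],[[-0.56,-0.1,0.005],0]], "gripper": 0.6}}

```text
clock: 7.53
tool_pos: [0.562, -0.1121, 0.2485]
orientation: [179.9, 0.0, -80.4]
force: [0.8, 0.0, -0.0]
opening: 0.0281
gripper_force: 0.0
```

>>> {"method": "send_rows", "body": {"deltas": [[[-0.3,-0.054,0.002],0],[[-0.3,-0.054,0.002],0],[[-0.3,-0.054,0.002],0],[[-0.3,-0.054,0.002],0],[[-0.3,-0.054,0.002],0]]}}

```text
clock: 7.95
tool_pos: [0.5644, 0.0961, 0.2473]
orientation: [179.9, -0.0, -80.4]
force: [1.1, -0.2, 0.6]
opening: 0.0522
gripper_force: 0.0
```

>>> {"method": "send_rows", "body": {"deltas": [[[-0.044,-0.008,0],0],[[-0.044,-0.008,0],0],[[-0.044,-0.008,0],0],[[-0.044,-0.008,0],0],[[-0.044,-0.008,0],0]]}}

```text
clock: 8.37
tool_pos: [0.5658, 0.1294, 0.2471]
orientation: [180.0, -0.0, -80.4]
force: [-0.7, 0.4, 0.1]
opening: 0.0526
gripper_force: 0.0
```

```bash
python3 - <<'E'
from h import *
import pickle
p=ctrl.snapshot("wrist");pickle.dump(p,open("w3.pkl","wb"));save(p,"w3.png");print(ray(p,(320,200)))
E
```

```text
(array([0.57990843, 0.05298315, 0.33996635]), array([-0.05172162,  0.27952194, -0.95875313]))
```

View pics/w3.png

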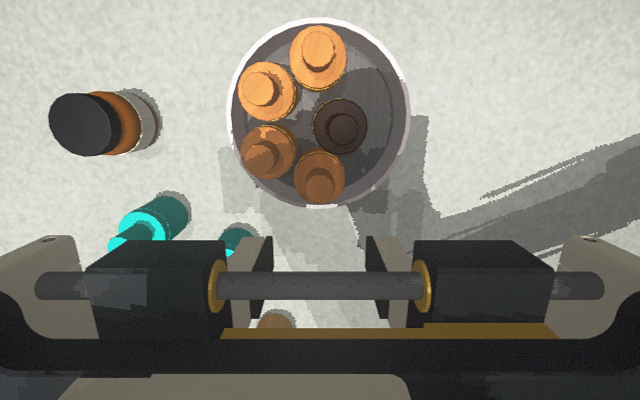

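The wrist view shows the pot centred at about (319,112) px. The brown tenons are at about (316,41), (260,88), (263,157) and (319,188), and the dark one at (343,126). Next I fit the circles and check them in a crop.

```bash
cat > fit.py <<'E'
from h import *
import pickle
np.set_printoptions(precision=4,suppress=True)
def circ(c,r,z):
    t=np.linspace(0,2*np.pi,73);return np.c_[c[0]+r*np.cos(t),c[1]+r*np.sin(t),0*t+z]
def overlay(p,items,n,box,s):
    x0,y0,x1,y1=box;im=cv2.resize(np.ascontiguousarray(p["color"][y0:y1,x0:x1,::-1]),None,fx=s,fy=s,interpolation=3)
    for c,r,z,col in items:
        q=((proj(p,circ(c,r,z))-[x0,y0]+.5)*s).astype(np.int32);cv2.polylines(im,[q],True,col,1)
    cv2.imwrite("pics/"+n,im)
E
python3 - <<'E'
from fit import *
from scipy.optimize import least_squares
p=pickle.load(open("w3.pkl","rb"))
R=[atz(p,u,.06) for u in((227,112),(411,112),(319,16),(319,209))]
print(np.array(R)[:,:2]); 
s=least_squares(lambda v:[np.hypot(*(r[:2]-v[:2]))-v[2] for r in R],[.58,.06,.082]);print("pot",s.x)
c=s.x[:2];it=[(c,.082,.06,(0,0,255)),(c,.078,.06,(255,0,255))]
for n,u in dict(a=(316,41),b=(260,88),cc=(263,157),d=(319,188),stray=(343,126)).items():
    q=atz(p,u,.104)[:2];v=q-c;print(n,q,np.hypot(*v),np.degrees(np.arctan2(v[1],v[0])));it+=[(q,.012,.104,(0,255,0)),(q,.024,.07,(255,255,0))]
overlay(p,it,"o3.png",(215,5,425,215),2.8)
E
```

```text
[[ 0.6597  0.0679]
 [ 0.4986  0.0409]
 [ 0.5916 -0.0198]
 [ 0.5642  0.1438]]
pot [0.5779 0.062  0.0825]
a [0.5893 0.0073] 0.05589930079110057 -78.21956574409195
b [0.6247 0.0447] 0.04990342878588808 -20.332418735657935
cc [0.6168 0.0946] 0.05075305602082276 39.921651087801365
d [0.5696 0.112 ] 0.050624985403791345 99.38028320282416
stray [0.5597 0.0612] 0.018208556644598608 -177.45512067475454
```

View pics/o3.png

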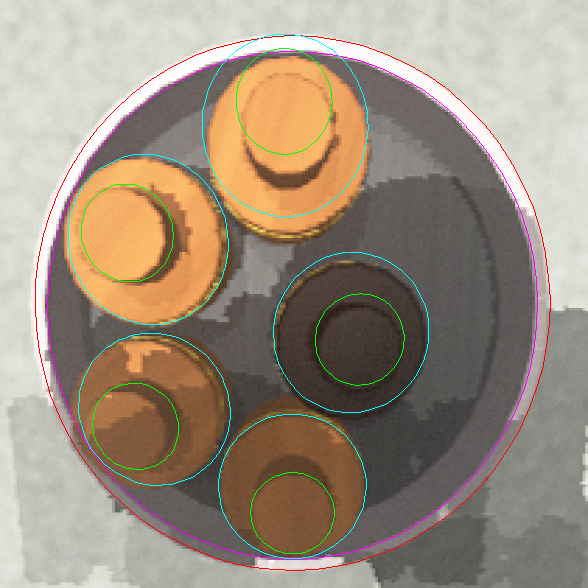

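>>> {"method": "send_rows", "body": {"deltas": [[[0.03,0.01,0],0],[[0.045,0.01,0.01],0],[[0.045,0.01,0.02],0],[[0.045,0.01,0.02],0],[[0.045,0.01,0.02],0]]}}

```text
clock: 8.83
tool_pos: [0.5644, 0.0931, 0.2307]
orientation: [179.9, -0.0, -80.5]
force: [0.7, 0.5, 0.5]
opening: 0.0526
gripper_force: 0.0
```

```bash
python3 - <<'E'
from fit import *
p0=pickle.load(open("w3.pkl","rb"));p=ctrl.snapshot("wrist");pickle.dump(p,open("w4.pkl","wb"))
g0=cv2.cvtColor(p0["color"],cv2.COLOR_RGB2GRAY);g=cv2.cvtColor(p["color"],cv2.COLOR_RGB2GRAY)
# tenon-top tracking by template between the two wrist views
for n,u in dict(a=(318,45),b=(260,88),c=(263,157),d=(319,188),stray=(343.5,126.5)).items():
    X=atz(p0,u,.104);v=proj(p,X)[0];k=15
    T=g0[int(u[1])-k:int(u[1])+k,int(u[0])-k:int(u[0])+k]
    sc=np.linalg.norm(ray(p0,u)[0]-X)/np.linalg.norm(ray(p,u)[0]-X);T=cv2.resize(T,None,fx=sc,fy=sc)
    w=40;x0,y0=int(v[0])-w,max(int(v[1])-w,0);r=cv2.matchTemplate(g[y0:int(v[1])+w,x0:int(v[0])+w],T,cv2.TM_CCOEFF_NORMED)
    _,m,_,loc=cv2.minMaxLoc(r);frac=np.array(u)-np.array([int(u[0])-k,int(u[1])-k])
    q=np.array([x0,y0])+loc+frac*sc
    print(n,round(m,2),"pred",v,"found",q,"tri",tri([(p0,u),(p,q)]),"at.104",atz(p,q,.104)[:2])
c=(.5779,.062);overlay(p,[(c,.082,.06,(0,0,255)),((.5597,.0613),.012,.104,(0,255,0)),((.5597,.0613),.024,.07,(255,255,0))],"o4.png",(170,0,470,240),2.4)
print(rel([.5597,.0613,.142],-80))
E
```

```text
a 0.27 pred [307.0193  97.3193] found [294.3828  96.3828] tri [0.5906 0.0122 0.125 ] at.104 [0.5961 0.0104]
b 0.67 pred [247.9414 139.5211] found [247.9473 138.9473] tri [0.6252 0.0446 0.1016] at.104 [0.6247 0.0443]
c 0.61 pred [251.8135 206.9753] found [226.4059 202.4059] tri [0.617  0.0823 0.1494] at.104 [0.6362 0.0941]
d 0.51 pred [309.502  237.1533] found [307.2509 247.2509] tri [0.5715 0.1021 0.1435] at.104 [0.5701 0.1209]
stray 0.39 pred [333.9941 177.1028] found [334.3401 174.3401] tri [0.5582 0.062  0.0909] at.104 [0.5594 0.0595]
(array([0.0388, 0.0128, 0.1114]), np.float64(-0.005), 'rows', np.float64(2.3))
```

View pics/o4.png

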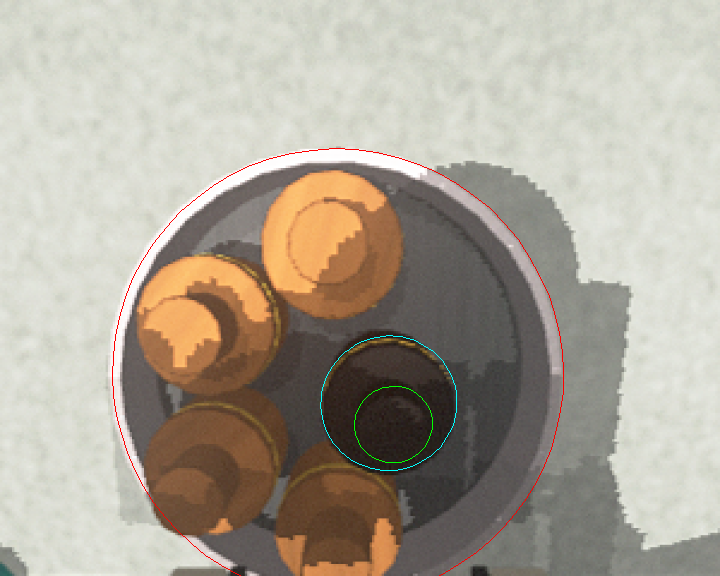

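From the second view, the circles drawn at the assumed heights sit on the rim and on the dark blank's shoulder, centred at about (333,167) px. Now I grasp it.

>>> {"method": "send_rows", "body": {"deltas": [[[0.0388,0.0128,0],0],[[0.0388,0.0128,0.03],0],[[0.0388,0.0128,0.07],0],[[0.0388,0.0128,0.1],0],[[0.0388,0.0128,0.111],0]]}}

```text
clock: 9.3
tool_pos: [0.5581, 0.0613, 0.1395]
orientation: [179.8, -0.0, -80.4]
force: [0.5, 1.0, 0.4]
opening: 0.0527
gripper_force: 0.0
```

>>> {"method": "send_rows", "body": {"deltas": [[[0,0,0],0],[[0,0,0],0],[[0,0,0],0],[[0,0,0],0],[[0,0,0],0]], "gripper": 0}}

```text
clock: 9.72
tool_pos: [0.5602, 0.0619, 0.1439]
orientation: [-179.9, 0.0, -80.4]
force: [-0.4, -1.1, 1.0]
opening: 0.025
gripper_force: 0.3
```

```bash
python3 - <<'E'
from h import *
o=ctrl.get_obs();print(o["tool_pos"],o["orientation"],o["opening"],o["gripper_force"],o["force"],o["moment"]);print(rel([.5779,.062,.142],-80))
E
```

```text
[0.5602148  0.06194088 0.14393396] [-1.79871163e+02  2.98832405e-02 -8.03605108e+01] 0.025037059286266847 0.33053367398679256 [-0.4273173  -1.08817683  1.02632689] [0.03462207 0.39311544 0.0378661 ]
(array([ 0.0036, -0.0218,  0.0024]), np.float64(-0.004), 'rows', np.float64(0.4))
```

>>> {"method": "send_rows", "body": {"deltas": [[[0,0,0],0],[[0,0,0],0],[[0,0,0],0],[[0,0,0],0],[[0,0,0],0]]}}

```text
clock: 10.13
tool_pos: [0.5601, 0.0617, 0.1437]
orientation: [-179.9, 0.0, -80.4]
force: [-2.2, 0.6, 5.4]
opening: 0.0233
gripper_force: 30.0
```

>>> {"method": "send_rows", "body": {"deltas": [[[0.001,-0.005,0],0],[[0.001,-0.01,0],0],[[0.002,-0.015,0],0],[[0.003,-0.02,0],0],[[0.003,-0.022,0],0]]}}

```text
clock: 10.55
tool_pos: [0.5752, 0.0611, 0.1441]
orientation: [179.7, -0.1, -80.4]
force: [-17.0, -1.2, 26.8]
opening: 0.0234
gripper_force: 30.7
```

>>> {"method": "send_rows", "body": {"deltas": [[[0,0,0],0],[[0,0,0],0],[[0,0,0],0],[[0,0,0],0],[[0,0,0],0]]}}

```text
clock: 10.97
tool_pos: [0.5748, 0.0611, 0.144]
orientation: [179.7, -0.1, -80.4]
force: [-13.6, -0.3, 21.3]
opening: 0.0236
gripper_force: 30.5
```

>>> {"method": "send_rows", "body": {"deltas": [[[0,0.002,0],0],[[0,0.002,0],0],[[0,0.002,0],0],[[0,0.002,0],0],[[0,0.002,0],0]], "gripper": 0.55}}

```text
clock: 11.38
tool_pos: [0.5759, 0.0619, 0.1424]
orientation: [-180.0, -0.0, -80.4]
force: [0.2, 0.2, -0.8]
opening: 0.047
gripper_force: 0.0
```

>>> {"method": "send_rows", "body": {"deltas": [[[0,0,0],0],[[0,0,-0.03],0],[[0,0,-0.08],0],[[-0.04,0,-0.11],0],[[-0.087,0,-0.13],0]]}}

```text
clock: 11.8
tool_pos: [0.5652, 0.13, 0.2497]
orientation: [-179.8, 0.0, -80.6]
force: [1.4, 1.0, 0.6]
opening: 0.0479
gripper_force: 0.0
```

```bash
python3 - <<'E'
from fit import *
o=ctrl.get_obs();print(o["tool_pos"],o["clock"])
p=ctrl.snapshot("wrist");pickle.dump(p,open("w5.pkl","wb"))
c=(.5779,.062);overlay(p,[(c,.082,.06,(0,0,255)),(c,.012,.104,(0,255,0)),(c,.024,.07,(255,255,0))]+[((c[0]+.0525*np.cos(t),c[1]+.0525*np.sin(t)),.024,.07,(255,0,255)) for t in np.radians([160,220])],"o5.png",(200,0,440,240),2.5)
print(rel([.4505,.353,.2],-20))
E
```

```text
[0.5652 0.13   0.2497] 11.8
(array([-0.2912,  0.0965,  0.0654]), np.float64(-0.671), 'rows', np.float64(6.0))
```

View pics/o5.png

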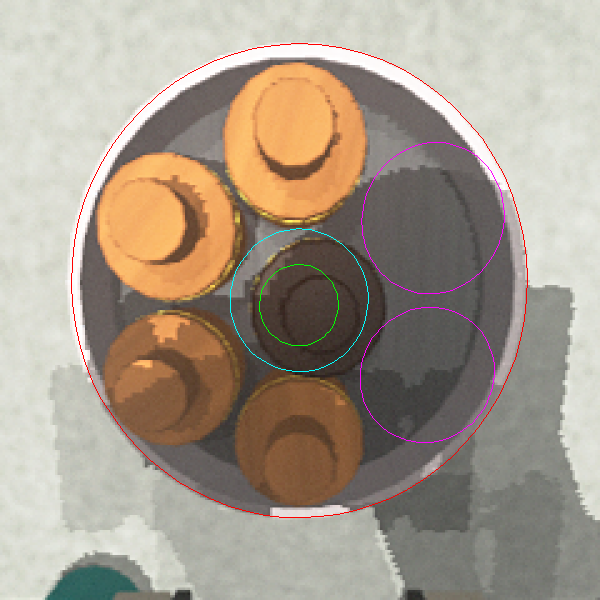

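The dark blank's tenon is at about (328,123) px against the centre at (320,122), roughly 7 mm short. I'll grasp it again a little higher and finish the slide.

```bash
python3 - <<'E'
from fit import *
p=pickle.load(open("w5.pkl","rb"));print(atz(p,(328.4,122.8),.104),atz(p,(327.2,122.8),.07))
q=atz(p,(328,122.8),.104);print(rel([q[0],q[1],.145],-80))
E
```

```text
[0.5708 0.0615 0.104 ] [0.5707 0.0629 0.07  ]
(array([0.0931, 0.009 , 0.1341]), np.float64(-0.004), 'rows', np.float64(3.1))
```

>>> {"method": "send_rows", "body": {"deltas": [[[0.04,0.005,0.02],0],[[0.085,0.009,0.04],0],[[0.093,0.009,0.075],0],[[0.093,0.009,0.115],0],[[0.093,0.009,0.133],0]]}}

```text
clock: 12.27
tool_pos: [0.5678, 0.0546, 0.1366]
orientation: [179.8, -0.0, -80.5]
force: [-1.0, 0.1, -0.6]
opening: 0.0485
gripper_force: 0.0
```

>>> {"method": "send_rows", "body": {"deltas": [[[0,0,0],0],[[0,0,0],0],[[0,0,0],0],[[0,0,0],0],[[0,0,0],0]], "gripper": 0}}

```text
clock: 12.68
tool_pos: [0.5698, 0.0563, 0.1409]
orientation: [-179.9, 0.0, -80.4]
force: [-0.9, 0.2, -1.2]
opening: 0.0232
gripper_force: 30.0
```

>>> {"method": "send_rows", "body": {"deltas": [[[0,0,0],0],[[0,0,0],0],[[0,-0.003,0],0],[[0.001,-0.006,0],0],[[0.002,-0.009,0],0]]}}

```text
clock: 13.1
tool_pos: [0.5752, 0.0552, 0.1407]
orientation: [179.8, -0.0, -80.4]
force: [-2.5, -0.8, 0.6]
opening: 0.0233
gripper_force: 30.0
```

>>> {"method": "send_rows", "body": {"deltas": [[[0,-0.002,0],0],[[0,-0.004,0],0],[[0,-0.006,0],0],[[0,-0.006,0],0],[[0,-0.006,0],0]]}}

```text
clock: 13.52
tool_pos: [0.5787, 0.0554, 0.1407]
orientation: [179.7, -0.1, -80.4]
force: [-13.8, 0.9, 18.5]
opening: 0.0232
gripper_force: 30.2
```

>>> {"method": "send_rows", "body": {"deltas": [[[0,0.002,0],0],[[0,0.003,0],0],[[0,0.003,0],0],[[0,0.003,0],0],[[0,0.003,0],0]]}}

```text
clock: 13.93
tool_pos: [0.579, 0.0558, 0.1405]
orientation: [180.0, -0.0, -80.4]
force: [-4.3, -1.1, 7.3]
opening: 0.0236
gripper_force: 30.0
```

>>> {"method": "send_rows", "body": {"deltas": [[[0,0,0],0],[[0,0,0],0],[[0,0,0],0],[[0,0,0],0],[[0,0,-0.01],0]], "gripper": 0.55}}

```text
clock: 14.35
tool_pos: [0.5784, 0.0558, 0.1468]
orientation: [179.8, -0.0, -80.4]
force: [-0.8, 0.6, 0.2]
opening: 0.0468
gripper_force: 0.1
```

>>> {"method": "send_rows", "body": {"deltas": [[[0,0,-0.05],0],[[-0.03,0,-0.09],0],[[-0.08,0,-0.11],0],[[-0.095,0,-0.13],0],[[-0.095,0,-0.13],0]]}}

```text
clock: 14.77
tool_pos: [0.5679, 0.134, 0.2569]
orientation: [-179.6, 0.1, -80.2]
force: [0.5, 0.1, 1.0]
opening: 0.0481
gripper_force: 0.0
```

>>> {"method": "send_rows", "body": {"deltas": [[[0,0,0],0],[[0,0,0],0],[[0,0,0],0],[[0,0,0],0],[[0,0,0],0]]}}

```text
clock: 15.18
tool_pos: [0.5664, 0.1301, 0.2515]
orientation: [179.9, -0.0, -80.4]
force: [0.1, -0.5, 0.1]
opening: 0.0484
gripper_force: 0.0
```

```bash
python3 - <<'E'
from fit import *
o=ctrl.get_obs();print(o["tool_pos"],o["clock"])
p=ctrl.snapshot("wrist");pickle.dump(p,open("w6.pkl","wb"))
g=cv2.cvtColor(p["color"],cv2.COLOR_RGB2HSV)
# dark blank blob: low value near centre
c=(.5779,.062);u=proj(p,[*c,.085])[0];print(u)
m=(g[:,:,2]<75).astype(np.uint8);w=np.zeros_like(m);cv2.circle(w,tuple(int(x) for x in u),38,1,-1);m&=w
m=cv2.morphologyEx(m,cv2.MORPH_OPEN,np.ones((5,5)));n,l,s,cc=cv2.connectedComponentsWithStats(m);print(s[1:],cc[1:])
print(rel([.4505,.353,.2],-20),rel([.59,.336,.2],-20))
E
```

```text
[0.5664 0.1301 0.2515] 15.1833
[319.8096 121.0799]
[[ 297  115   50   34 1003]
 [ 299  146    5    7   35]] [[323.7807 134.0927]
 [301.     149.    ]]
(array([-0.2986,  0.0966,  0.0644]), np.float64(-0.671), 'rows', np.float64(6.1)) (array([-0.2487, -0.0718,  0.0644]), np.float64(-0.671), 'rows', np.float64(5.1))
```

```bash
cat >> fit.py <<'E'
def edgefit(p,c0,base,rad=.009,step=.0005,top=True):
    "centre whose projected shoulder and tenon circles lie best on image edges (mean |normal gradient|)"
    g=cv2.GaussianBlur(cv2.cvtColor(p["color"],cv2.COLOR_RGB2LAB).astype(np.float32),(0,0),1)
    gx=[cv2.Sobel(g[:,:,i],cv2.CV_32F,1,0) for i in range(3)];gy=[cv2.Sobel(g[:,:,i],cv2.CV_32F,0,1) for i in range(3)]
    best=[]
    for dx in np.arange(-rad,rad+1e-6,step):
        for dy in np.arange(-rad,rad+1e-6,step):
            s=0
            for r,z in ((.024,base+.058),(.012,base+.092)):
                q=proj(p,circ((c0[0]+dx,c0[1]+dy),r,z)[:-1]).astype(np.float32);n=q-q.mean(0);n/=np.linalg.norm(n,axis=1)[:,None]
                v=np.zeros(len(q))
                for a,b in zip(gx,gy):
                    sa=cv2.remap(a,q[:,:1],q[:,1:],cv2.INTER_LINEAR).ravel();sb=cv2.remap(b,q[:,:1],q[:,1:],cv2.INTER_LINEAR).ravel()
                    v+=np.abs(sa*n[:,0]+sb*n[:,1])
                s+=np.minimum(v,60).mean()
            best.append((s,c0[0]+dx,c0[1]+dy))
    best.sort(reverse=True);return np.array(best[0]),np.array(best[:8])[:,1:].std(0)
E
python3 - <<'E'
from fit import *
c=np.array([.5779,.062])
for f in("w3.pkl","w5.pkl","w6.pkl"):
    p=pickle.load(open(f,"rb"))
    for n,q in dict(a=(.589,.0105),b=(.6247,.0447),c=(.6168,.0946),d=(.5696,.112),stray=(.5597,.0612) if f=="w3.pkl" else (.574,.062)).items():
        b,s=edgefit(p,q,.012);v=b[1:]-c;print(f,n,b,s,"r",np.hypot(*v),np.degrees(np.arctan2(v[1],v[0])))
E
```

```text
w3.pkl a [112.975    0.5875   0.012 ] [0.0003 0.0009] r 0.0509132595695856 -79.13147465983124
w3.pkl b [111.1016   0.6277   0.0452] [0.0005 0.0003] r 0.05255739719582778 -18.641791893699306
w3.pkl c [106.5561   0.6193   0.0976] [0.0005 0.0003] r 0.05460146518180634 40.692348647831544
w3.pkl d [105.7226   0.5686   0.113 ] [0.0003 0.0006] r 0.05184100693466516 100.33450266669377
w3.pkl stray [88.0598  0.5587  0.0637] [0.0007 0.0006] r 0.01927511348864125 174.94013115373588
w5.pkl a [113.4479   0.5885   0.0125] [0.0004 0.0007] r 0.05062222831918801 -77.91314796977998
w5.pkl b [110.8788   0.6277   0.0452] [0.0005 0.0003] r 0.05255739719582778 -18.641791893699306
w5.pkl c [106.3957   0.6208   0.0981] [0.0005 0.0003] r 0.056067994435328304 40.08033751065128
w5.pkl d [107.9001   0.5686   0.1125] [0.0003 0.0006] r 0.05134919668310305 100.4345876045598
w5.pkl stray [87.4547  0.571   0.0635] [0.0005 0.0003] r 0.007061161377563912 167.73522627210752
w6.pkl a [113.2329   0.5885   0.0125] [0.0004 0.0006] r 0.05062222831918801 -77.91314796977998
w6.pkl b [111.3779   0.6282   0.0452] [0.0005 0.0004] r 0.05303140578940004 -18.469114459607752
w6.pkl c [105.1713   0.6193   0.0976] [0.0006 0.0003] r 0.05460146518180634 40.692348647831544
w6.pkl d [106.5195   0.5686   0.113 ] [0.0003 0.0006] r 0.05184100693466516 100.33450266669377
w6.pkl stray [88.4125  0.5785  0.063 ] [0.0004 0.0004] r 0.0011661903789690958 59.036243467924955
```

```bash
python3 -c "
from h import *
print(rel([.507,.421,.2515],-80))"
```

```text
(array([-3.707e-01,  1.290e-02,  1.000e-04]), np.float64(-0.005), 'rows', np.float64(7.1))
```

>>> {"method": "send_rows", "body": {"deltas": [[[-0.05,0.002,0],0],[[-0.1,0.003,0],0],[[-0.15,0.005,0],0],[[-0.2,0.007,0],0],[[-0.25,0.009,0],0]]}}

```text
clock: 15.65
tool_pos: [0.5255, 0.3282, 0.252]
orientation: [180.0, -0.0, -80.4]
force: [1.3, 0.9, 0.4]
opening: 0.0481
gripper_force: 0.0
```

>>> {"method": "send_rows", "body": {"deltas": [[[-0.05,0.002,0],0],[[-0.09,0.003,0],0],[[-0.12,0.004,0],0],[[-0.12,0.004,0],0],[[-0.12,0.004,0],0]]}}

```text
clock: 16.07
tool_pos: [0.5063, 0.422, 0.2511]
orientation: [179.9, -0.1, -80.3]
force: [-0.7, -0.3, -0.4]
opening: 0.048
gripper_force: 0.0
```

>>> {"method": "send_rows", "body": {"deltas": [[[0,0,0],0],[[0,0,0],0],[[0,0,0],0],[[0,0,0],0],[[0,0,0],0]]}}

```text
clock: 16.48
tool_pos: [0.5071, 0.4203, 0.2524]
orientation: [-180.0, 0.0, -80.4]
force: [-0.9, 0.0, -0.2]
opening: 0.048
gripper_force: 0.0
```

```bash
python3 - <<'E'
from fit import *
p=ctrl.snapshot("wrist");pickle.dump(p,open("w7.pkl","wb"))
for q in((.45,.354),(.592,.336)):
    for b0 in(-.008,0,.008):
        b,s=edgefit(p,q,b0);print(b0,b,s,proj(p,[*b[1:],.092])[0])
        if b0==0: print(rel([b[1],b[2],.2],-19),rel([b[1],b[2],.2],-139))
E
```

```text
-0.008 [113.4359   0.446    0.3545] [0.0004 0.0004] [406.675  139.1285]
0 [113.2419   0.449    0.354 ] [0.0005 0.0003] [403.2764 137.9068]
(array([0.0698, 0.0853, 0.0655]), np.float64(-0.682), 'rows', np.float64(2.5)) (array([0.0698, 0.0853, 0.0655]), np.float64(0.651), 'rows', np.float64(2.5))
0.008 [110.1468   0.452    0.3535] [0.0005 0.0004] [399.8701 136.6823]
-0.008 [114.5896   0.594    0.3365] [0.0007 0.0002] [228.4918  84.3679]
0 [112.102    0.591    0.3365] [0.0005 0.0009] [232.3245  85.0434]
(array([ 0.1209, -0.086 ,  0.0655]), np.float64(-0.682), 'rows', np.float64(3.1)) (array([ 0.1209, -0.086 ,  0.0655]), np.float64(0.651), 'rows', np.float64(3.1))
0.008 [111.2138   0.5895   0.338 ] [0.0005 0.0003] [234.075   87.3926]
```

>>> {"method": "send_rows", "body": {"deltas": [[[0.035,0.042,0],-0.07],[[0.07,0.085,0],-0.14],[[0.07,0.085,0],-0.21],[[0.07,0.085,0],-0.28],[[0.07,0.085,0],-0.35]], "gripper": 0.65}}

```text
clock: 16.95
tool_pos: [0.4487, 0.3536, 0.253]
orientation: [-179.9, 0.0, -48.6]
force: [0.7, 0.5, -0.3]
opening: 0.0569
gripper_force: 0.0
```

>>> {"method": "send_rows", "body": {"deltas": [[[0,0,0],-0.07],[[0,0,0.02],-0.14],[[0,0,0.04],-0.21],[[0,0,0.06],-0.28],[[0,0,0.06],-0.33]]}}

```text
clock: 17.37
tool_pos: [0.4481, 0.353, 0.2012]
orientation: [179.8, 0.1, -18.9]
force: [-0.5, -1.0, 0.3]
opening: 0.0568
gripper_force: 0.0
```

>>> {"method": "send_rows", "body": {"deltas": [[[0,0,0],0],[[0,0,0],0],[[0,0,0],0],[[0,0,0],0],[[0,0,0],0]]}}

```text
clock: 17.78
tool_pos: [0.4492, 0.3546, 0.2047]
orientation: [-179.9, -0.0, -19.3]
force: [1.3, 0.1, 0.1]
opening: 0.057
gripper_force: 0.0
```

```bash
python3 -c "
from h import *
print(rel([.449,.354,.131],-19),ctrl.get_obs()['tool_pos'])"
```

```text
(array([-0.    ,  0.0008,  0.0921]), np.float64(-0.003), 'rows', np.float64(1.8)) [0.449223   0.35457008 0.20469456]
```

>>> {"method": "send_rows", "body": {"deltas": [[[0,0.001,0.03],0],[[0,0.001,0.06],0],[[0,0.001,0.085],0],[[0,0.001,0.092],0],[[0,0.001,0.092],0]]}}

```text
clock: 18.2
tool_pos: [0.4484, 0.353, 0.1293]
orientation: [179.8, 0.0, -19.2]
force: [-0.6, -0.1, 0.3]
opening: 0.057
gripper_force: 0.0
```

>>> {"method": "send_rows", "body": {"deltas": [[[0,0,0],0],[[0,0,0],0],[[0,0,0],0],[[0,0,0],0],[[0,0,0],0]], "gripper": 0}}

```text
clock: 18.62
tool_pos: [0.449, 0.354, 0.1314]
orientation: [-179.9, -0.0, -19.2]
force: [0.3, 1.0, 0.5]
opening: 0.0292
gripper_force: 0.0
```

>>> {"method": "send_rows", "body": {"deltas": [[[0,0,0],0],[[0,0,0],0],[[0,0,0],0],[[0,0,0],0],[[0,0,0],0]]}}

```text
clock: 19.03
tool_pos: [0.449, 0.354, 0.131]
orientation: [-180.0, -0.0, -19.2]
force: [-0.9, 0.9, 6.1]
opening: 0.0236
gripper_force: 30.0
```

```bash
python3 -c "
from h import *
o=ctrl.get_obs();print(o['tool_pos'],o['opening'],o['force'],rel([.5287,.0797,.27],-19))"
```

```text
[0.44903387 0.35397751 0.13100805] 0.023605308280360872 [-0.86094676  0.87654596  6.14028375] (array([ 0.2066,  0.2912, -0.1737]), np.float64(-0.002), 'rows', np.float64(7.6))
```

>>> {"method": "send_rows", "body": {"deltas": [[[0,0,-0.03],0],[[0,0,-0.075],0],[[0,0,-0.12],0],[[0,0,-0.16],0],[[0,0,-0.174],0]]}}

```text
clock: 19.45
tool_pos: [0.4499, 0.3546, 0.2745]
orientation: [-179.7, -0.1, -19.1]
force: [0.2, 1.7, 0.1]
opening: 0.0234
gripper_force: 30.0
```

>>> {"method": "send_rows", "body": {"deltas": [[[0.02,0.028,0],0],[[0.045,0.063,0],0],[[0.07,0.099,0],0],[[0.095,0.134,0],0],[[0.12,0.169,0],0]]}}

```text
clock: 19.87
tool_pos: [0.4947, 0.1928, 0.269]
orientation: [180.0, 0.1, -19.2]
force: [0.9, -0.3, -0.7]
opening: 0.0236
gripper_force: 30.0
```

>>> {"method": "send_rows", "body": {"deltas": [[[0.025,0.035,0],0],[[0.05,0.07,0],0],[[0.07,0.1,0],0],[[0.082,0.116,0],0],[[0.0866,0.122,0],0]]}}

```text
clock: 20.28
tool_pos: [0.5283, 0.0771, 0.2688]
orientation: [179.9, 0.1, -19.3]
force: [0.5, 0.4, -0.9]
opening: 0.0235
gripper_force: 30.0
```

>>> {"method": "send_rows", "body": {"deltas": [[[0,0,0],0],[[0,0,0],0],[[0,0,0],0],[[0,0,0],0],[[0,0,0],0]]}}

```text
clock: 20.7
tool_pos: [0.5282, 0.0804, 0.2697]
orientation: [-180.0, 0.0, -19.1]
force: [-0.1, -0.1, -0.8]
opening: 0.0234
gripper_force: 30.0
```

```bash
python3 - <<'E'
from fit import *
p=ctrl.snapshot("wrist");pickle.dump(p,open("w8.pkl","wb"))
o=ctrl.get_obs();print(o['tool_pos'],o['opening'],o['force'],rel([.5287,.0797,.144],-19))
for n,q in dict(a=(.5885,.0125),b=(.6277,.0452),st=(.5785,.063)).items(): print(n,edgefit(p,q,.012),proj(p,[*q,.104])[0])
save(p,"w8.png")
E
```

```text
[0.5283 0.0803 0.2697] 0.023505729523610217 [-0.1556 -0.0407 -1.4502] (array([0.0007, 0.0006, 0.1572]), np.float64(-0.001), 'rows', np.float64(3.0))
a (array([112.5572,   0.5885,   0.0125]), array([0.0004, 0.0004])) [373.7374 109.1174]
b (array([114.6783,   0.6267,   0.0452]), array([0.0003, 0.0005])) [320.2252  74.4468]
st (array([92.9543,  0.5785,  0.061 ]), array([0.0005, 0.0003])) [319.3697 141.4144]
```

>>> {"method": "send_rows", "body": {"deltas": [[[0.001,0,0.03],0],[[0.001,0,0.055],0],[[0.001,0,0.075],0],[[0.001,0,0.09],0],[[0.001,0,0.1],0]]}}

```text
clock: 21.17
tool_pos: [0.5286, 0.0794, 0.1883]
orientation: [179.9, 0.1, -19.1]
force: [0.5, 0.2, -1.0]
opening: 0.0233
gripper_force: 30.0
```

>>> {"method": "send_rows", "body": {"deltas": [[[0,0,0.006],0],[[0,0,0.012],0],[[0,0,0.018],0],[[0,0,0.024],0],[[0,0,0.03],0]]}}

```text
clock: 21.58
tool_pos: [0.5294, 0.0794, 0.1658]
orientation: [-180.0, -0.0, -19.2]
force: [-0.8, -0.1, -0.9]
opening: 0.0236
gripper_force: 30.0
```

>>> {"method": "send_rows", "body": {"deltas": [[[0,0,0.006],0],[[0,0,0.012],0],[[0,0,0.018],0],[[0,0,0.023],0],[[0,0,0.026],0]]}}

```text
clock: 22.0
tool_pos: [0.529, 0.0791, 0.1443]
orientation: [180.0, 0.0, -19.2]
force: [0.7, 0.1, -2.2]
opening: 0.0233
gripper_force: 30.0
```

>>> {"method": "send_rows", "body": {"deltas": [[[0,0,0],0],[[0,0,0],0],[[0,0,0],0],[[0,0,0],0],[[0,0,0],0]]}}

```text
clock: 22.42
tool_pos: [0.5293, 0.0793, 0.1452]
orientation: [-180.0, -0.0, -19.2]
force: [0.0, 0.3, -1.4]
opening: 0.0233
gripper_force: 30.0
```

>>> {"method": "send_rows", "body": {"deltas": [[[0,0,0.001],0],[[0,0,0.002],0],[[0,0,0.002],0],[[0,0,0.002],0],[[0,0,0.002],0]]}}

```text
clock: 22.83
tool_pos: [0.5292, 0.0792, 0.1433]
orientation: [180.0, 0.0, -19.2]
force: [0.0, -0.9, -1.6]
opening: 0.0232
gripper_force: 30.0
```

>>> {"method": "send_rows", "body": {"deltas": [[[0,0,0],0],[[0,0,0],0],[[0,0,0],0],[[0,0,0],0],[[0,0,0],0]], "gripper": 0.55}}

```text
clock: 23.25
tool_pos: [0.5292, 0.0792, 0.1434]
orientation: [-180.0, -0.0, -19.2]
force: [0.2, -0.6, 0.3]
opening: 0.0471
gripper_force: 0.0
```

>>> {"method": "send_rows", "body": {"deltas": [[[0,0,-0.02],0],[[0,0,-0.06],0],[[0,0,-0.1],0],[[0,0,-0.13],0],[[0,0,-0.135],0]]}}

```text
clock: 23.67
tool_pos: [0.5311, 0.0798, 0.2563]
orientation: [-179.7, -0.3, -19.1]
force: [0.5, 0.2, 0.6]
opening: 0.0482
gripper_force: 0.0
```

>>> {"method": "send_rows", "body": {"deltas": [[[-0.04,0,0],0],[[-0.08,0,0],0],[[-0.095,0,0],0],[[-0.095,0,0],0],[[-0.095,0,0],0]]}}

```text
clock: 24.08
tool_pos: [0.4572, 0.1045, 0.2517]
orientation: [-179.9, -0.0, -19.1]
force: [1.3, -0.2, -0.3]
opening: 0.0483
gripper_force: 0.0
```

```bash
python3 - <<'E'
from fit import *
p=ctrl.snapshot("wrist");pickle.dump(p,open("w9.pkl","wb"))
o=ctrl.get_obs();print(o['tool_pos'],o['opening'],rel([.591,.3365,.255],-139))
for n,q in dict(a=(.5885,.0125),st=(.5785,.063),s1=(.529,.079),d=(.5686,.113)).items(): print(n,edgefit(p,q,.012),proj(p,[*q,.104])[0])
E
```

```text
[0.4578 0.1044 0.2516] 0.04859223137523937 (array([ 0.0623, -0.3286, -0.0042]), np.float64(1.332), 'rows', np.float64(6.4))
a (array([76.7787,  0.5805,  0.018 ]), array([0.0004, 0.0004])) [383.2904  -4.4071]
st (array([92.8858,  0.58  ,  0.0625]), array([0.0006, 0.0006])) [318.8646  37.5756]
s1 (array([112.0345,   0.529 ,   0.0805]), array([0.0007, 0.0009])) [320.3481 113.3592]
d (array([113.2061,   0.5681,   0.1125]), array([0.0004, 0.0005])) [259.3263  76.3717]
```

>>> {"method": "send_rows", "body": {"deltas": [[[0.009,-0.045,0],-0.07],[[0.018,-0.095,0],-0.14],[[0.027,-0.145,0],-0.21],[[0.037,-0.195,0],-0.28],[[0.047,-0.245,0],-0.35]], "gripper": 0.65}}

```text
clock: 24.55
tool_pos: [0.5592, 0.2784, 0.2506]
orientation: [180.0, 0.0, 12.6]
force: [1.1, 0.6, 0.5]
opening: 0.0566
gripper_force: 0.0
```

>>> {"method": "send_rows", "body": {"deltas": [[[0,0,0],-0.07],[[0,0,0],-0.14],[[0,0,0],-0.21],[[0,0,0],-0.28],[[0,0,0],-0.317]]}}

```text
clock: 24.97
tool_pos: [0.5584, 0.2768, 0.2502]
orientation: [180.0, 0.1, 41.2]
force: [0.3, -0.2, 0.7]
opening: 0.0569
gripper_force: 0.0
```

```bash
python3 -c "
from h import *
print(rel([.591,.3365,.2],41))"
```

```text
(array([ 0.0798, -0.0293,  0.0627]), np.float64(0.002), 'rows', np.float64(2.0))
```

```bash
python3 -c "
from fit import *
p=ctrl.snapshot('wrist')
b,s=edgefit(p,(.591,.3365),0);print(b,s,rel([b[1],b[2],.2],41))"
```

```text
[114.5381   0.594    0.337 ] [0.0011 0.0009] (array([ 0.0831, -0.0272,  0.0628]), np.float64(0.003), 'rows', np.float64(2.1))
```

>>> {"method": "send_rows", "body": {"deltas": [[[0.04,-0.014,0],0],[[0.0815,-0.028,0],0],[[0.0815,-0.028,0.02],0],[[0.0815,-0.028,0.06],0],[[0.0815,-0.028,0.063],0]]}}

```text
clock: 25.43
tool_pos: [0.5906, 0.3352, 0.1943]
orientation: [-179.9, 0.5, 40.7]
force: [-1.0, -1.0, -2.5]
opening: 0.057
gripper_force: 0.0
```

>>> {"method": "send_rows", "body": {"deltas": [[[0,0,0],0],[[0,0,0],0],[[0,0,0],0],[[0,0,0],0],[[0,0,0],0]]}}

```text
clock: 25.85
tool_pos: [0.5924, 0.3367, 0.2026]
orientation: [-180.0, -0.1, 40.8]
force: [0.5, -0.7, 0.6]
opening: 0.0568
gripper_force: 0.0
```

```bash
python3 -c "
from h import *
print(rel([.5925,.337,.131],41))"
```

```text
(array([ 0.0003, -0.0002,  0.0895]), np.float64(-0.002), 'rows', np.float64(1.7))
```

>>> {"method": "send_rows", "body": {"deltas": [[[0,0,0.03],0],[[0,0,0.06],0],[[0,0,0.08],0],[[0,0,0.0895],0],[[0,0,0.0895],0]]}}

```text
clock: 26.27
tool_pos: [0.5914, 0.336, 0.128]
orientation: [180.0, 0.1, 40.8]
force: [-0.1, -0.3, 0.1]
opening: 0.0568
gripper_force: 0.0
```

>>> {"method": "send_rows", "body": {"deltas": [[[0,0,0],0],[[0,0,0],0],[[0,0,0],0],[[0,0,0],0],[[0,0,0],0]], "gripper": 0}}

```text
clock: 26.68
tool_pos: [0.5922, 0.3367, 0.1302]
orientation: [-180.0, -0.1, 40.9]
force: [0.3, 1.1, -0.2]
opening: 0.0289
gripper_force: 0.0
```

>>> {"method": "send_rows", "body": {"deltas": [[[0,0,0],0],[[0,0,0],0],[[0,0,0],0],[[0,0,0],0],[[0,0,0],0]]}}

```text
clock: 27.1
tool_pos: [0.5922, 0.3368, 0.1298]
orientation: [180.0, -0.0, 40.9]
force: [-1.0, 0.7, 3.9]
opening: 0.0235
gripper_force: 30.0
```

>>> {"method": "send_rows", "body": {"deltas": [[[0,0,-0.03],0],[[0,0,-0.075],0],[[0,0,-0.12],0],[[0,0,-0.16],0],[[0,0,-0.174],0]]}}

```text
clock: 27.52
tool_pos: [0.5933, 0.3372, 0.274]
orientation: [180.0, -0.4, 40.9]
force: [1.0, 0.9, -0.3]
opening: 0.0231
gripper_force: 29.9
```

>>> {"method": "send_rows", "body": {"deltas": [[[0,0,0],0],[[0,0,0],0],[[0,0,0],0],[[0,0,0],0],[[0,0,0],0]]}}

```text
clock: 27.93
tool_pos: [0.5915, 0.3362, 0.2667]
orientation: [180.0, 0.2, 40.8]
force: [0.4, -0.6, -1.3]
opening: 0.0233
gripper_force: 29.9
```

```bash
python3 -c "
from h import *
print(rel([.5387,.0282,.27],41))"
```

```text
(array([-0.3018,  0.248 , -0.0042]), np.float64(-0.002), 'rows', np.float64(7.5))
```

>>> {"method": "send_rows", "body": {"deltas": [[[-0.025,0.02,0],0],[[-0.063,0.052,0],0],[[-0.101,0.083,0],0],[[-0.139,0.114,0],0],[[-0.177,0.145,0],0]]}}

```text
clock: 28.35
tool_pos: [0.5599, 0.1546, 0.2675]
orientation: [-180.0, 0.1, 40.9]
force: [0.1, -0.5, -0.5]
opening: 0.0235
gripper_force: 29.9
```

>>> {"method": "send_rows", "body": {"deltas": [[[-0.037,0.03,0],0],[[-0.074,0.061,0],0],[[-0.105,0.086,0],0],[[-0.12,0.099,0],0],[[-0.125,0.103,0],0]]}}

```text
clock: 28.77
tool_pos: [0.538, 0.0259, 0.2681]
orientation: [-180.0, 0.1, 40.7]
force: [-0.8, 0.4, -1.6]
opening: 0.0233
gripper_force: 29.9
```

>>> {"method": "send_rows", "body": {"deltas": [[[0,0,0],0],[[0,0,0],0],[[0,0,0],0],[[0,0,0],0],[[0,0,0],0]]}}

```text
clock: 29.18
tool_pos: [0.5392, 0.0294, 0.2683]
orientation: [-180.0, 0.0, 40.9]
force: [-0.5, 0.0, -0.4]
opening: 0.023
gripper_force: 29.9
```

```bash
python3 - <<'E'
from fit import *
p=ctrl.snapshot("wrist");o=ctrl.get_obs();print(o['tool_pos'],rel([.5387,.0282,.144],41))
for n,q in dict(c=(.6193,.0976),b=(.6277,.0452),st=(.5785,.063),d=(.5686,.113)).items(): print(n,edgefit(p,q,.012),proj(p,[*q,.104])[0])
E
```

```text
[0.5391 0.0293 0.2683] (array([-0.0013,  0.0006,  0.1554]), np.float64(-0.001), 'rows', np.float64(3.0))
c (array([113.9379,   0.6183,   0.0976]), array([0.0004, 0.0008])) [319.3717  74.2324]
b (array([110.2094,   0.6282,   0.0442]), array([0.0008, 0.0006])) [374.796 111.198]
st (array([89.8121,  0.58  ,  0.064 ]), array([0.0003, 0.0008])) [318.7292 142.996 ]
d (array([110.2957,   0.5691,   0.112 ]), array([0.0003, 0.0009])) [264.3506 111.6417]
```

>>> {"method": "send_rows", "body": {"deltas": [[[-0.001,0.0005,0.03],0],[[-0.001,0.0005,0.055],0],[[-0.001,0.0005,0.075],0],[[-0.001,0.0005,0.09],0],[[-0.001,0.0005,0.098],0]]}}

```text
clock: 29.65
tool_pos: [0.538, 0.0279, 0.1884]
orientation: [-179.9, 0.1, 40.9]
force: [-0.8, 0.4, -0.4]
opening: 0.0233
gripper_force: 29.9
```

>>> {"method": "send_rows", "body": {"deltas": [[[0,0,0.006],0],[[0,0,0.012],0],[[0,0,0.018],0],[[0,0,0.024],0],[[0,0,0.03],0]]}}

```text
clock: 30.07
tool_pos: [0.5389, 0.0277, 0.1662]
orientation: [180.0, -0.0, 40.9]
force: [-0.3, 0.8, -1.5]
opening: 0.0233
gripper_force: 29.9
```

>>> {"method": "send_rows", "body": {"deltas": [[[0,0,0.006],0],[[0,0,0.012],0],[[0,0,0.018],0],[[0,0,0.023],0],[[0,0,0.026],0]]}}

```text
clock: 30.48
tool_pos: [0.5385, 0.0276, 0.1447]
orientation: [-180.0, 0.0, 40.8]
force: [-0.2, 0.1, -1.7]
opening: 0.0235
gripper_force: 29.9
```

>>> {"method": "send_rows", "body": {"deltas": [[[0,0,0],0],[[0,0,0],0],[[0,0,0],0],[[0,0,0],0],[[0,0,0],0]]}}

```text
clock: 30.9
tool_pos: [0.5388, 0.0277, 0.1456]
orientation: [180.0, -0.0, 40.9]
force: [-0.1, -0.5, -0.6]
opening: 0.0233
gripper_force: 29.9
```

>>> {"method": "send_rows", "body": {"deltas": [[[0,0,0.002],0],[[0,0,0.0035],0],[[0,0,0.0035],0],[[0,0,0.0035],0],[[0,0,0.0035],0]]}}

```text
clock: 31.32
tool_pos: [0.5387, 0.0276, 0.1425]
orientation: [-180.0, 0.0, 40.9]
force: [-0.1, -0.1, -1.7]
opening: 0.0235
gripper_force: 29.9
```

>>> {"method": "send_rows", "body": {"deltas": [[[0,0,0],0],[[0,0,0],0],[[0,0,0],0],[[0,0,0],0],[[0,0,0],0]], "gripper": 0.55}}

```text
clock: 31.73
tool_pos: [0.5388, 0.0276, 0.1426]
orientation: [180.0, -0.0, 40.9]
force: [0.2, -1.2, 0.4]
opening: 0.0472
gripper_force: 0.0
```

>>> {"method": "send_rows", "body": {"deltas": [[[0,0,-0.02],0],[[0,0,-0.06],0],[[0,0,-0.1],0],[[0,0,-0.13],0],[[0,0,-0.15],0]]}}

```text
clock: 32.15
tool_pos: [0.5394, 0.0277, 0.2657]
orientation: [179.9, -0.2, 40.9]
force: [1.3, 0.0, 0.0]
opening: 0.0488
gripper_force: 0.0
```

>>> {"method": "send_rows", "body": {"deltas": [[[-0.04,0,0],0],[[-0.07,0,0],0],[[-0.08,0,0],0],[[-0.08,0,0],0],[[-0.08,0,0],0]]}}

```text
clock: 32.57
tool_pos: [0.4904, -0.0144, 0.263]
orientation: [180.0, -0.1, 40.8]
force: [0.4, -0.4, 0.3]
opening: 0.0484
gripper_force: 0.0
```

```bash
python3 - <<'E'
from fit import *
p=ctrl.snapshot("wrist");o=ctrl.get_obs();print(o['tool_pos'],o["clock"],o["opening"])
for n,q in dict(a=(.5885,.0125),b=(.6277,.0452),st=(.5785,.063),s1=(.529,.08),s2=(.5385,.0282),d=(.5686,.113)).items(): print(n,edgefit(p,q,.012),proj(p,[*q,.104])[0])
s=ctrl.snapshot("side")
A=cv2.resize(p["color"][0:240,160:480,::-1],(800,600))[:,:,:];B=cv2.resize(s["color"][120:260,270:420,::-1],(400,373),interpolation=3)
im=np.zeros((600,800,3),np.uint8);im[:300,:400]=cv2.resize(A,(400,300));im[:373,400:]=B
C=ctrl.snapshot("scene")["color"][130:250,220:370,::-1];im[300:,:375]=cv2.resize(C,(375,300),interpolation=3)
cv2.imwrite("pics/final.png",im)
E
```

```text
[ 0.4908 -0.0141  0.2628] 32.6167 0.048207443315719835
a (array([108.3564,   0.5875,   0.012 ]), array([0.0005, 0.0006])) [373.9562  92.1855]
b (array([109.1903,   0.6262,   0.0442]), array([0.0006, 0.0003])) [378.6743  18.6253]
st (array([99.5973,  0.5765,  0.0615]), array([0.0005, 0.0004])) [316.7815  56.7506]
s1 (array([107.9073,   0.529 ,   0.081 ]), array([0.0006, 0.0006])) [259.291   93.5314]
s2 (array([112.4305,   0.539 ,   0.0267]), array([0.001 , 0.0007])) [317.2177 128.344 ]
d (array([111.986 ,   0.5686,   0.1125]), array([0.0003, 0.0005])) [256.5161  19.3985]
```

View pics/final.png

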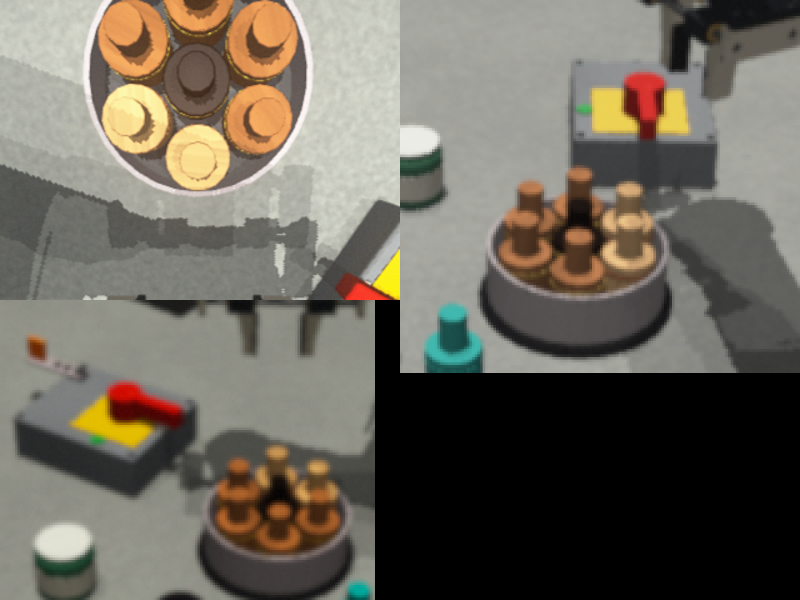

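All seven blanks stand upright in the pot, with the dark one in the middle (wrist view about (317,57) px) and the pale spares at (259,94) and (317,128). The handle is off, the hasp is out, and the gripper is clear of everything.

```bash
python3 -c "
from plant import ctrl
print(ctrl.close_job())"
```

```text
the job is handed in; nothing more can be done
None
```

The job is handed in, result not reported back: the last pictures showed the handle off, the hasp out and all seven blanks upright in the pot, the dark one within about 2 mm of the centre.

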